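# Pack the spraying kit

## Robot

A 6-joint arm with a two-finger parallel gripper is mounted at the origin on the work surface. World frame = base frame: x ahead of the robot, y to its left, z up, the work surface at z = 0. Lengths are in mm, angles in rad, forces in N, time in s.
With the tool pointing down it reaches from about 300 to 950 mm from the base axis. Payload 3.1 kg.
Tool frame: the origin (TCP) lies midway between the tips of the shut fingers; the grasp point (between the pads) lies manip.hold_point_z behind it (manip.hold_point_z is the distance from the TCP to the grasp point, in mm); z points along the fingers, y is the line along which they close (so a half turn about z gives the same grasp; the last joint's range is limited). The gripper opens to 85 mm and grips with 20 to 120 N. Pads are 22 mm wide; open, the fingers measure 114 mm over their backs; the gripper's body (76 mm by 85 mm) begins 54 mm behind the grasp point. The pads swing forward as they close: fully open they stand 13 mm farther back than shut.
Start: joints at [1.05, 0.308, 1.634, -0, 1.2, -0.07], TCP at [272.329, 562.556, 205.972] pointing down, gripper open.
Joint ranges: [-3.06, 3.06], [-0.79, 1.96], [0.05, 2.63], [-1.19, 4.34], [0.05, 2.64], [-2.94, 2.94]. Speed limits (rad/s): [2.79, 2.79, 3.14, 3.14, 3.14, 3.14].

## Interface

Orientations are given as a rotation vector (axis times angle).
In Python, from plant import manip, optics gives the robot as it stands.
- The arm moves only by the shell command python3 -m creep 'ROWS' [FORCE]. ROWS is JSON, a list that holds one entry, the list of rows, each a list of 7 numbers: the shift along the tool's x, y, z in cm, then the turn, a rotation vector about the tool's x, y, z in degrees, then the opening, from 0 (shut) to 1 (fully open). In form: [[[tx, ty, tz, rx, ry, rz, grip], ...]]. A call has 1 to 20 rows; each row is the pose to reach, as a shift and turn from the pose commanded when the call began, along the tool's axes at that moment; what a row does not reach only later rows make up. A row lasts 1/12 s, in which the tool goes at most 41.7 mm and 7.16 degrees, less where a joint would pass 70% of its speed; a pose out of reach is approached as far as the arm can. A call with a gripper value outside its range is refused whole. The fingers move at their own pace and stop on an object; FORCE is the grip in N (left out, the last holds). Time passes only in rows, so rows that repeat a pose let the fingers close. It gives the time, the measured TCP pose, the force, the opening and the grip force at its end, in the units of the state.
- manip.observe(): the state, without advancing time (a new reading comes with each control period).
- optics.camera(name): name is "scene" or "side" or "wrist"; returns (picture, depth): 400x640x3 uint8, red, green, blue; 400x640 float32, mm along the optical axis (not along the pixel's ray), 0 where there is no reading.
- optics.camera_model(name): a dict with "K" (3x3 intrinsics, pixels), "world_from_camera" (4x4, takes a point from camera to world coordinates). Camera axes: x right, y down, z forward; pixel columns grow to the right and rows downward; lengths in mm; the calibration is good to about 2 mm. A picture is of the moment at which its call begins: read the wrist's pose just before it. camera_model takes no time and is no camera call; for the wrist camera it gives the pose at the moment of the call.
- manip.close_job(): hands the job in; it is judged then, once.
The state is a dict: "time": time; "joints": joint angles; "qd": joint speeds; "joint_efforts": joint torques, N m; "ee_pos": TCP position; "tcp_rot": TCP orientation; "wrist_force": force on the tool from outside, world axes, zero at the start; "moment": the same for the moment, N m; "opening": opening from 0.0 (shut) to 1.0 (fully open); "grasp_force": force on a finger pad.
Only numpy, scipy, OpenCV 4.12 (cv2) and the standard library are available. Lean on these libraries where they do the work, as an engineer would, in place of code of your own. Each camera call takes 0.05 s, during which the arm holds its last target. There are 200 camera calls.

## Task

Pack the spraying kit into the carrying board: stand the short spray can in the large round well and the slim jar in the small round well, lay the solid sanding block flat in the oblong recess, and put the full roll of tape flat over the post, each one upright and fully down in its place. Leave the look-alikes (the tall can, the squat jar, the block with the hole and the bare tape core) standing where they are.

Things in the scene. Friction and masses are not known exactly. Their poses are not given: they have to be found in the camera images.
- short_can: The short spray can: 60 mm diameter, 100 mm tall; straight-sided up to 74 mm, above that a sloping shoulder and a 34 mm wide grey nozzle cap. White-painted metal, about 0.16 kg. Origin: centre of its underside, z up; stands upright at the start.
- slim_jar: The slim glass jar: a straight cylinder 42 mm in diameter, 75 mm tall, with a flat steel lid as wide as the jar. About 0.12 kg. Origin: centre of its underside, z up; stands upright at the start.
- solid_block: The solid wooden sanding block, no hole: 70 mm long (its x), 40 mm wide (its y), 45 mm tall (z), pale wood, about 0.08 kg. Origin: centre of its underside. Lies flat at any yaw.
- tape_roll: The full roll of masking tape, lying flat: outer diameter 60 mm, open bore 30 mm, 25 mm tall, about 0.06 kg. Origin: on its axis, at its underside.
- tall_can: Look-alike, to be left: the tall spray can, 60 mm diameter like the short one but 165 mm tall (straight up to 139 mm). The tallest of the loose things. Origin: centre of its underside, z up; stands upright at the start.
- squat_jar: Look-alike, to be left: the squat glass jar, 64 mm diameter, 48 mm tall, steel lid. Origin: centre of its underside, z up; stands upright at the start.
- drilled_block: Look-alike, to be left: a wooden block of the same size as the sanding block (70 x 40 x 45 mm) but with a 22 mm hole drilled through it from the top. Origin: centre of its underside, x along its length.
- bare_core: Look-alike, to be left: the bare cardboard core of a used-up tape roll, a tube of 36 mm outer diameter, 30 mm bore, 25 mm tall, standing on its end. Origin: centre of its underside, z up; stands upright at the start.
- board: Fixed plywood slab 210 x 210 x 30 mm, any yaw, left or right side. Origin: centre of underside. Place centres in its (x, y), mm: large round well, 76 diameter, (+52, +52); small round well, 58 diameter, (+52, -52); oblong recess, 86 along x by 56 along y, (-52, +52); post, 14 diameter, 20 above the top face, (-52, -52). Wells and recess 20 deep, floor 10 above the bench.
- turntable: Fixed, only to keep clear of, on the other side from the board: black disc, 230 mm diameter, top at 42 mm, a fixed wood block on it up to 92 mm. Origin: centre of underside. Unlisted: a fixed white shell, 56 mm wide, 34 mm high, stands among the loose things; it and they are all at least 95 mm apart between centres. Other clutter lies beyond 0.75 m or at the far sides.
Things that resemble listed ones, but are neither listed nor needed, are in the scene too. Leave any blue look-alike of the tape_roll alone. Leave any green look-alike of the solid_block alone.

How it is judged (in metres and radians):
At the end, for the whole second after the job is handed in: Can, jar and block on the floor of their own wells, tape on the board round the post: each within 12 mm of its place along both board axes, 4 mm of fully down, tilted under 0.12 rad, at rest (under 20 mm/s). Look-alikes within 30 mm of their start, tilted under 0.15 rad (x of short_can in the frame of board between 0.04 and 0.064 m and y of short_can in the frame of board between 0.04 and 0.064 m and z of short_can in the frame of board between 0.006 and 0.014 m and angle between each of short_can, slim_jar, solid_block, tape_roll's own z axis and vertical below 0.12 rad and linear speed of each of short_can, slim_jar, solid_block, tape_roll below 0.02 m/s and x of slim_jar in the frame of board between 0.04 and 0.064 m and y of slim_jar in the frame of board between -0.064 and -0.04 m and z of slim_jar in the frame of board between 0.006 and 0.014 m and x of solid_block in the frame of board between -0.064 and -0.04 m and y of solid_block in the frame of board between 0.04 and 0.064 m and z of solid_block in the frame of board between 0.006 and 0.014 m and x of tape_roll in the frame of board between -0.064 and -0.04 m and y of tape_roll in the frame of board between -0.064 and -0.04 m and z of tape_roll in the frame of board between 0.026 and 0.034 m and distance of each of tall_can, squat_jar, drilled_block, bare_core from where it was at the start of the episode below 0.03 m and angle between each of tall_can, squat_jar, drilled_block, bare_core's own z axis and vertical below 0.15 rad); the robot touches nothing.
It fails at once if the tall spray can is moved by more than 30 mm or tipped over (distance of tall_can from where it was at the start of the episode above 0.03 m or angle between tall_can's own z axis and vertical above 0.3 rad).
It fails at once if the squat jar is moved by more than 30 mm or tipped over (distance of squat_jar from where it was at the start of the episode above 0.03 m or angle between squat_jar's own z axis and vertical above 0.3 rad).
It fails at once if the drilled block is moved by more than 30 mm or tipped over (distance of drilled_block from where it was at the start of the episode above 0.03 m or angle between drilled_block's own z axis and vertical above 0.3 rad).
It fails at once if the bare tape core is moved by more than 30 mm or tipped over (distance of bare_core from where it was at the start of the episode above 0.03 m or angle between bare_core's own z axis and vertical above 0.3 rad).
It also fails if it takes over 109 s, if anything falls off the work surface, if the arm or the gripper's body presses on something with over 40 N, if the wrist force passes 120 N, or if a joint passes its speed limit or range.

## Working session

There is one attempt and no reset: what is moved stays moved. The work goes in short steps, Python scripts to look and compute and a shell command to move; the robot and the scene stay as the last step left them, time stands still between calls to the robot, and variables do not carry over. Pictures are saved under pics/ and viewed, at most 14 in all, crops included, and the job is handed in when it is done.

```bash
ls; mkdir -p pics; python3 - <<'E'
from plant import manip, optics
import cv2, numpy as np
s=manip.observe();print(s, manip.hold_point_z)
for n in ("scene","side","wrist"):
    p,d=optics.camera(n); m=optics.camera_model(n)
    cv2.imwrite(f"pics/{n}0.png",p[:,:,::-1]); np.savez(f"{n}0.npz",p=p,d=d,K=m["K"],T=m["world_from_camera"])
    print(n,np.round(m["K"],1).tolist(),np.round(m["world_from_camera"],3).tolist())
E
```

```text
pics
{'time': 0.0, 'joints': array([ 1.05031537e+00,  3.09012098e-01,  1.63517777e+00, -4.13146723e-07,
        1.19966802e+00, -6.97201075e-02]), 'qd': array([ 6.70873432e-05, -5.56878009e-05,  4.47053644e-04, -1.20232654e-03,
        4.23935667e-05,  6.93527570e-04]), 'joint_efforts': array([-1.12528367e-04, -4.15254593e+01, -2.76670718e+01, -8.53872075e-05,
        1.02468976e-02, -1.49122434e-05]), 'ee_pos': array([271.8869331 , 561.80371429, 204.74688462]), 'tcp_rot': array([-0.70192648, -3.06149561,  0.00340387]), 'wrist_force': array([-0.04018445, -0.13589724, -0.2529698 ]), 'moment': array([0.01099279, 0.03812496, 0.04153778]), 'grasp_force': 0.0, 'opening': 1.0003350338451722} 18.700000000000003
scene [[408.2, 0.0, 326.3], [0.0, 408.2, 195.5], [0.0, 0.0, 1.0]] [[0.15, 0.515, -0.844, 1229.884], [0.989, -0.083, 0.125, -118.499], [-0.005, -0.853, -0.522, 498.202], [0.0, 0.0, 0.0, 1.0]]
side [[519.7, 0.0, 311.0], [0.0, 519.7, 196.5], [0.0, 0.0, 1.0]] [[0.711, -0.448, 0.542, -55.117], [-0.704, -0.457, 0.544, -574.512], [0.004, -0.768, -0.64, 729.191], [0.0, 0.0, 0.0, 1.0]]
wrist [[310.4, 0.0, 314.7], [0.0, 310.4, 200.7], [0.0, 0.0, 1.0]] [[0.436, 0.864, 0.254, 207.683], [0.9, -0.418, -0.125, 594.005], [-0.002, 0.283, -0.959, 372.893], [0.0, 0.0, 0.0, 1.0]]
```

View pics/scene0.png

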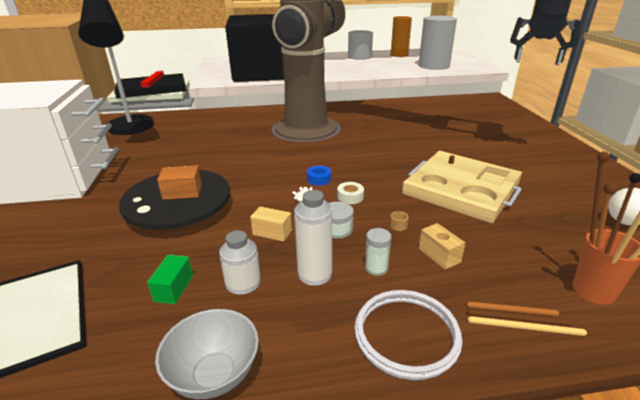

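View pics/side0.png

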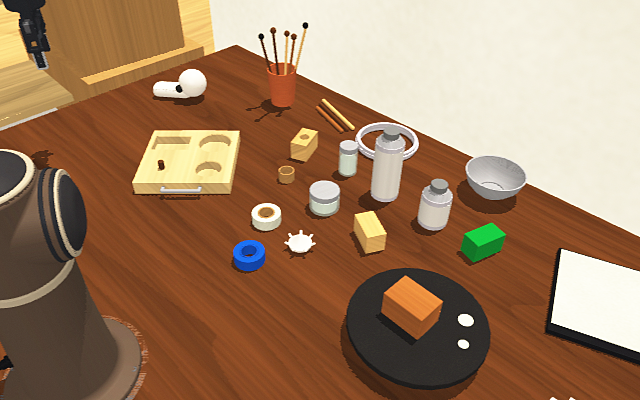

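Side view candidates, by pixel:
- **Short can or tall can:** (434,205) is short and (387,165) is tall. The short one is meant.
- **Slim jar or squat jar:** (348,158) is slim and (324,198) is squat. The slim one is meant.
- **Blocks:** (370,232) is pale with no hole. (304,144) is drilled and (483,243) is green, so both stay.
- **Tape:** (266,216) is the cream full roll. (249,255) is blue and (287,174) is the bare core, so both stay.
- **Board:** centred near (188,161), with the post at (160,163).

```bash
cat > h.py <<'E'
import numpy as np, cv2
def cloud(f):
    z=np.load(f); d=z["d"]; K=z["K"]; T=z["T"]
    v,u=np.mgrid[:400,:640]
    c=np.stack([(u-K[0,2])/K[0,0]*d,(v-K[1,2])/K[1,1]*d,d,np.ones_like(d)],-1)
    w=(c@T.T)[...,:3]; w[d<=0]=np.nan
    return w,z["p"]
def top(w,seed,h,r=60,tol=4):
    q=w.reshape(-1,3); m=(np.hypot(*(q[:,:2]-seed).T)<r)&(abs(q[:,2]-h)<tol)
    return q[m]
E
python3 - <<'E'
from h import *
W={n:cloud(n+"0.npz")[0] for n in("scene","side","wrist")}
seed=dict(short_can=((437,185),100),slim_jar=((348,146),75),solid_block=((369,218),45),tape=((266,208),25),tall=((390,130),165),squat=((324,187),48),drilled=((306,133),45),core=((287,168),25),blue=((249,246),25),green=((483,232),45),shell=((300,238),34))
for k,((u,v),h) in seed.items():
    s=W["side"][v-4:v+5,u-4:u+5].reshape(-1,3); s=np.nanmedian(s,0)
    print(k,"seed",s.round())
    for n in W:
        t=top(W[n],s[:2],h,55)
        if len(t)<15: continue
        c,r=cv2.minEnclosingCircle(t[:,:2].astype(np.float32)); R=cv2.minAreaRect(t[:,:2].astype(np.float32))
        print("  ",n,len(t),np.round(c),round(r,1),"rect",np.round(R[0]),np.round(R[1]),round(R[2]),"z",t[:,2].mean().round(1))
s=np.nanmedian(W["side"][155:165,180:190].reshape(-1,3),0);print("board",s)
for n in W:
    t=top(W[n],s[:2],30,190,4)
    if len(t)>50:
        R=cv2.minAreaRect(t[:,:2].astype(np.float32)); print(n,len(t),R,t[:,2].mean())
    t=top(W[n],s[:2],48,150,5); print("post",len(t),t.mean(0) if len(t) else 0)
s=np.nanmedian(W["side"][310:320,440:460].reshape(-1,3),0);print("turntable",s)
t=top(W["side"],s[:2],42,200,4);print(cv2.minEnclosingCircle(t[:,:2].astype(np.float32)))
im=cv2.imread("pics/side0.png")
cv2.imwrite("pics/crop1.png",cv2.resize(im[115:275,225:525],None,fx=2.6,fy=2.6,interpolation=cv2.INTER_CUBIC))
E
```

```text
short_can seed [ 678. -186.   99.]
   scene 244 [ 687. -184.] 18.1 rect [ 688. -184.] [33. 33.] 59 z 100.0
   side 159 [ 685. -187.] 18.7 rect [ 684. -185.] [33. 33.] 58 z 99.0
slim_jar seed [682.  49.  74.]
   scene 313 [688.  53.] 21.4 rect [689.  52.] [40. 41.] 88 z 75.3
   side 168 [688.  52.] 23.3 rect [686.  52.] [44. 40.] 53 z 73.9
solid_block seed [ 560. -119.   44.]
   scene 457 [ 551. -129.] 38.5 rect [ 551. -129.] [70. 43.] 62 z 45.1
   side 526 [ 548. -130.] 39.6 rect [ 549. -130.] [73. 41.] 62 z 44.1
tape seed [453.  68.  22.]
   scene 257 [441.  56.] 32.0 rect [442.  55.] [59. 58.] 35 z 25.0
   side 377 [440.  54.] 31.3 rect [440.  54.] [61. 57.] 47 z 23.8
tall seed [684. -58. 164.]
   scene 225 [687. -59.] 16.8 rect [686. -60.] [32. 32.] 20 z 165.0
   side 131 [683. -60.] 17.7 rect [684. -60.] [33. 32.] 38 z 163.9
squat seed [564.   8.  47.]
   scene 356 [560.   3.] 33.1 rect [561.  11.] [45. 65.] 87 z 48.4
   side 476 [560.   3.] 33.5 rect [558.   2.] [63. 63.] 76 z 47.0
drilled seed [684. 187.  43.]
   scene 544 [672. 179.] 39.6 rect [671. 179.] [72. 42.] 22 z 45.3
 
[... 668 characters left out ...]
 6.1 rect [436. -51.] [12.  8.] 47 z 32.0
board [423.89774956 317.29894886  29.05744881]
scene 3050 ((441.9158935546875, 326.6497802734375), (211.10670471191406, 216.06134033203125), 45.52296829223633) 30.46838334008304
post 26 [370.74271433 325.6162904   48.13035131]
side 3579 ((440.2331237792969, 326.8118591308594), (216.66018676757812, 211.8287353515625), 45.42071533203125) 29.05646896211337
post 29 [366.75001859 324.61296505  47.50875712]
wrist 3823 ((441.3719787597656, 328.6988525390625), (210.64697265625, 211.72161865234375), 45.62708282470703) 29.946594051956005
post 0 0
turntable [ 477.52251536 -361.09055565   41.14035668]
((494.1683349609375, -323.6911926269531), 178.89999389648438)
```

View pics/crop1.png

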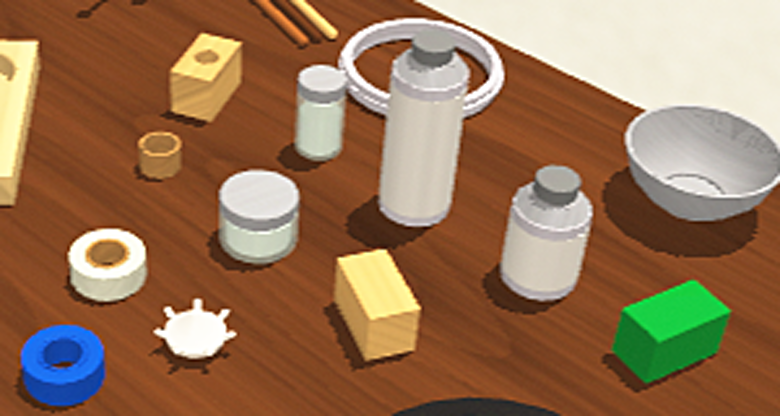

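View pics/wrist0.png

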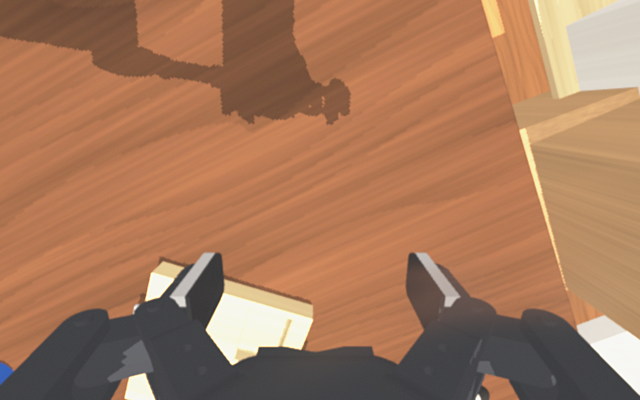

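The crop shows the solid, hole-free block at crop (378,305), the cream full roll at (108,265), the short can at (547,235) and the slim jar at (320,112). The blue roll at (62,365) and the green block at (675,330) stay. All measured heights and sizes match the descriptions. The board is at about (441,327.5) with yaw −44.5°, which the post confirms.

```bash
cat > go.py <<'E'
import sys, numpy as np
from scipy.spatial.transform import Rotation as Ro
from plant import manip
s=manip.observe(); R=Ro.from_rotvec(s["tcp_rot"]); p=s["ee_pos"]
print("t",round(s["time"],1),"p",p.round(1),"yaw",np.degrees(np.arctan2(*R.as_matrix()[[1,0],1])).round(1),"open",round(s["opening"],3),"gf",round(s["grasp_force"],1),"wf",s["wrist_force"].round(1),"j",s["joints"].round(2))
for a in sys.argv[1:]:   # x,y,z,closing
    x,y,z,c=map(float,a.split(",")); c=np.radians(c)
    yv=np.array([np.cos(c),np.sin(c),0]); zv=np.array([0,0,-1.])
    D=Ro.from_matrix(np.stack([np.cross(yv,zv),yv,zv],1))
    print(a,"->",(R.inv().apply(np.array([x,y,z])-p)/10).round(2),np.degrees((R.inv()*D).as_rotvec()).round(2))
E
python3 go.py 441,55,150,0 441,55,2,0
```

```text
t 0.1 p [272.  561.9 205. ] yaw 64.2 open 0.998 gf 0.0 wf [-0.4  0.6 -0.5] j [ 1.05  0.31  1.63  0.    1.2  -0.07]
441,55,150,0 -> [-37.3  -38.25   5.56] [-1.000e-01  5.000e-02  6.417e+01]
441,55,2,0 -> [-37.3  -38.23  20.36] [-1.000e-01  5.000e-02  6.417e+01]
```

```bash
python3 -m creep '[[[-37.3,-38.2,5.5,0,0,64.2,1],[-37.3,-38.2,5.5,0,0,64.2,1],[-37.3,-38.2,5.5,0,0,64.2,1],[-37.3,-38.2,5.5,0,0,64.2,1],[-37.3,-38.2,5.5,0,0,64.2,1],[-37.3,-38.2,5.5,0,0,64.2,1],[-37.3,-38.2,5.5,0,0,64.2,1],[-37.3,-38.2,5.5,0,0,64.2,1],[-37.3,-38.2,5.5,0,0,64.2,1],[-37.3,-38.2,5.5,0,0,64.2,1],[-37.3,-38.2,5.5,0,0,64.2,1],[-37.3,-38.2,5.5,0,0,64.2,1],[-37.3,-38.2,5.5,0,0,64.2,1],[-37.3,-38.2,5.5,0,0,64.2,1],[-37.3,-38.2,5.5,0,0,64.2,1],[-37.3,-38.2,5.5,0,0,64.2,1],[-37.3,-38.2,5.5,0,0,64.2,1],[-37.3,-38.2,5.5,0,0,64.2,1]]]' 50; python3 go.py 441,55,2,0
```

```text
time: 1.65
ee_pos: [441.2, 57.6, 151.0]
tcp_rot: [-2.219, -2.223, -0.0]
wrist_force: [0.6, -0.1, 0.5]
opening: 1.001
grasp_force: 0.0
t 1.6 p [441.2  57.6 151. ] yaw 0.1 open 1.001 gf 0.0 wf [ 0.6 -0.1  0.5] j [0.03 0.02 2.09 0.   1.03 0.03]
441,55,2,0 -> [-0.26 -0.02 14.9 ] [-0.01 -0.02  0.11]
```

```bash
python3 -m creep '[[[-0.2,0,4,0,0,0,1],[-0.2,0,8,0,0,0,1],[-0.2,0,11,0,0,0,1],[-0.2,0,13.5,0,0,0,1],[-0.2,0,14.9,0,0,0,1],[-0.2,0,14.9,0,0,0,1],[-0.2,0,14.9,0,0,0,0.4],[-0.2,0,14.9,0,0,0,0.4],[-0.2,0,14.9,0,0,0,0.4],[-0.2,0,14.9,0,0,0,0.4],[-0.2,0,14.9,0,0,0,0.4],[-0.2,0,14.9,0,0,0,0.4],[-0.2,0,14.9,0,0,0,0.4],[-0.2,0,14.9,0,0,0,0.4],[-0.2,0,14.9,0,0,0,0.4],[-0.2,0,14.9,0,0,0,0.4]]]' 50; python3 go.py
```

```text
time: 2.98
ee_pos: [441.6, 54.1, 2.0]
tcp_rot: [-2.222, -2.221, 0.0]
wrist_force: [0.4, -0.3, 0.4]
opening: 0.4
grasp_force: 0.0
t 3.0 p [441.6  54.1   2. ] yaw -0.0 open 0.4 gf 0.0 wf [ 0.4 -0.3  0.4] j [ 0.02  0.29  2.17 -0.    0.68  0.02]
```

```bash
cat > shot.py <<'E'
import sys,cv2,numpy as np
from plant import optics
n,o=sys.argv[1:3]; p,d=optics.camera(n); m=optics.camera_model(n)
if len(sys.argv)>3:
    a,b,c,e=map(int,sys.argv[3].split(",")); q=cv2.resize(p[b:e,a:c],None,fx=2.5,fy=2.5,interpolation=cv2.INTER_CUBIC)
else: q=p
cv2.imwrite(f"pics/{o}.png",q[:,:,::-1]); np.savez(o+".npz",p=p,d=d,K=m["K"],T=m["world_from_camera"])
E
python3 shot.py side s1 120,80,400,300
```

```text
(no output)
```

View pics/s1.png

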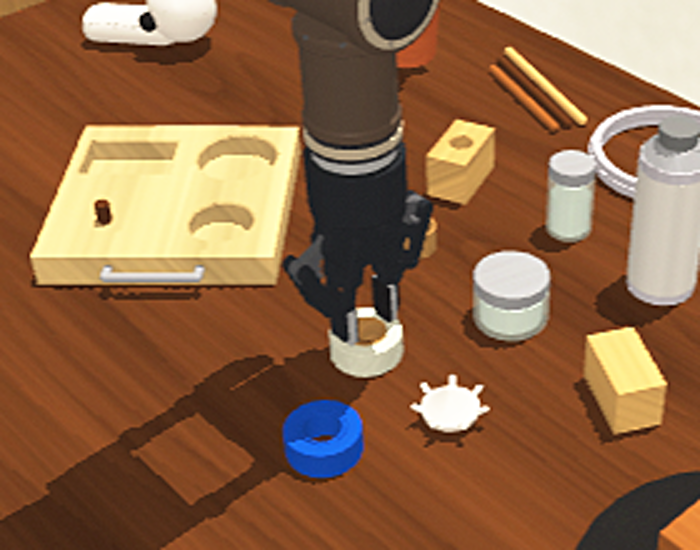

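```bash
python3 shot.py wrist w1; python3 - <<'E'
from h import *
w,p=cloud("s1.npz")
for v in range(196,224,3): print(v,[tuple(int(x) if x==x else 0 for x in w[v,u]) for u in (256,259,262,266,272,275,278)])
E
```

```text
196 [(414, 46, 86), (418, 42, 86), (0, 0, 0), (493, 114, 0), (458, 51, 58), (459, 43, 62), (470, 47, 53)]
199 [(410, 42, 83), (419, 44, 77), (481, 114, -1), (487, 108, -1), (459, 52, 49), (458, 43, 55), (470, 47, 45)]
202 [(411, 44, 74), (416, 40, 74), (474, 106, -1), (480, 100, 0), (460, 55, 38), (457, 41, 48), (468, 46, 39)]
205 [(413, 47, 64), (417, 43, 63), (450, 76, 23), (456, 70, 23), (458, 53, 32), (458, 43, 39), (495, 77, -3)]
208 [(411, 46, 57), (418, 45, 54), (423, 42, 52), (450, 63, 23), (458, 54, 23), (458, 44, 30), (469, 47, 21)]
211 [(411, 47, 49), (417, 44, 47), (0, 0, 0), (451, 65, 12), (455, 50, 19), (456, 43, 24), (461, 39, 23)]
214 [(412, 48, 40), (417, 45, 38), (423, 43, 36), (451, 66, 4), (445, 38, 25), (451, 37, 22), (455, 32, 23)]
217 [(417, 56, 23), (418, 47, 29), (425, 46, 25), (432, 43, 22), (439, 31, 26), (444, 29, 24), (449, 26, 22)]
220 [(412, 50, 22), (416, 46, 22), (419, 39, 25), (425, 34, 24), (435, 27, 22), (441, 25, 20), (448, 25, 15)]
223 [(412, 51, 13), (414, 43, 17), (417, 38, 19), (423, 33, 18), (435, 28, 14), (440, 24, 13), (451, 29, 3)]
```

View pics/w1.png

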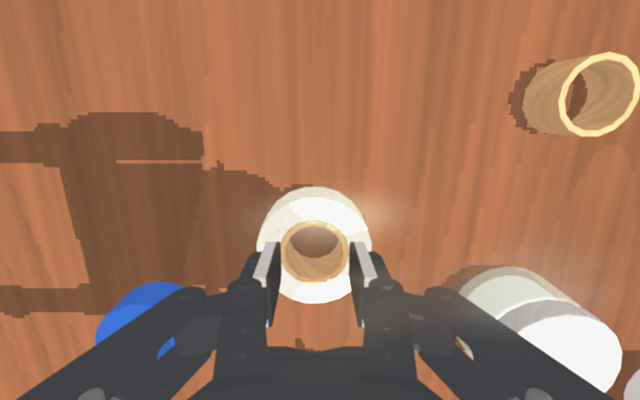

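The picture shows the pads just above the roll's top, at wrist pixels (270,265) and (362,265). The tips are about 22 mm above the nominal TCP at this opening, so I open and measure the tips there.

```bash
python3 -m creep '[[[0,0,0,0,0,0,0.85],[0,0,0,0,0,0,0.85],[0,0,0,0,0,0,0.85],[0,0,0,0,0,0,0.85],[0,0,0,0,0,0,0.85]]]'; python3 shot.py side s2 200,150,340,270; python3 - <<'E'
from h import *
w,p=cloud("s2.npz"); q=w.reshape(-1,3)
for sx in (-1,1):
  for lo in range(38,56,3):
    m=(q[:,0]-441.6)*sx; k=(m>lo)&(m<=lo+3)&(abs(q[:,1]-54)<14)&(q[:,2]>6)&(q[:,2]<110)
    if k.sum(): print(sx,lo,k.sum(),np.sort(q[k,2])[:6].round())
E
```

```text
time: 3.5
ee_pos: [441.6, 54.2, 2.0]
tcp_rot: [-2.222, -2.221, 0.0]
wrist_force: [-0.7, -0.2, -0.4]
opening: 0.85
grasp_force: 0.0
-1 38 55 [37. 39. 41. 43. 44. 46.]
-1 41 53 [33. 37. 37. 39. 39. 42.]
-1 44 30 [43. 45. 47. 54. 54. 54.]
-1 47 56 [42. 44. 45. 46. 46. 47.]
-1 50 22 [49. 49. 50. 53. 54. 55.]
-1 53 1 [103.]
1 38 33 [42. 45. 47. 52. 53. 55.]
1 41 22 [37. 40. 43. 46. 49. 55.]
1 44 8 [58. 64. 80. 80. 81. 85.]
1 47 16 [43. 45. 47. 51. 52. 58.]
1 50 9 [83. 85. 86. 87. 88. 89.]
1 53 34 [79. 80. 83. 87. 87. 87.]
```

View pics/s2.png

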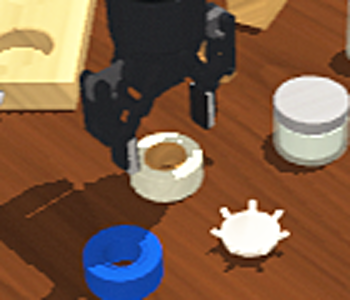

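```bash
python3 -m creep '[[[0,0,0.7,0,0,0,0.85],[0,0,1.4,0,0,0,0.85],[0,0,2,0,0,0,0.85],[0,0,2,0,0,0,0.85],[0,0,2,0,0,0,0.6],[0,0,2,0,0,0,0.5],[0,0,2,0,0,0,0.5],[0,0,2,0,0,0,0.5],[0,0,2,0,0,0,0.5]]]' 50; python3 go.py
```

```text
time: 4.3
ee_pos: [441.7, 54.2, -18.0]
tcp_rot: [2.222, 2.221, 0.0]
wrist_force: [-0.7, -0.7, -0.6]
opening: 0.676
grasp_force: 53.4
t 4.3 p [441.7  54.2 -18. ] yaw -0.0 open 0.676 gf 53.4 wf [-0.7 -0.7 -0.6] j [0.02 0.34 2.17 0.   0.64 0.02]
```

```bash
python3 -m creep '[[[0,0,-4,0,0,0,0.5],[0,0,-8,0,0,0,0.5],[0,0,-11,0,0,0,0.5],[0,0,-13,0,0,0,0.5],[0,0,-13,0,0,0,0.5]]]' 50; python3 go.py 367.5,326.9,70,0
```

```text
time: 4.72
ee_pos: [446.1, 54.4, 116.8]
tcp_rot: [2.217, 2.216, 0.012]
wrist_force: [1.8, 0.7, -0.7]
opening: 0.676
grasp_force: 54.2
t 4.7 p [446.1  54.4 116.8] yaw -0.0 open 0.676 gf 54.2 wf [ 1.8  0.7 -0.7] j [0.02 0.08 2.11 0.   0.94 0.02]
367.5,326.9,70,0 -> [27.25 -7.93  4.61] [ 0.61 -0.02 -0.03]
```

```bash
python3 -m creep '[[[27.2,-7.4,0,0,0,0,0.5],[27.2,-7.4,0,0,0,0,0.5],[27.2,-7.4,0,0,0,0,0.5],[27.2,-7.4,0,0,0,0,0.5],[27.2,-7.4,0,0,0,0,0.5],[27.2,-7.4,0,0,0,0,0.5],[27.2,-7.4,0,0,0,0,0.5],[27.2,-7.4,0,0,0,0,0.5],[27.2,-7.4,4.2,0,0,0,0.5],[27.2,-7.4,4.2,0,0,0,0.5],[27.2,-7.4,4.2,0,0,0,0.5],[27.2,-7.4,4.2,0,0,0,0.5]]]'; python3 go.py 367.5,326.9,13,0; python3 shot.py side s3 120,80,300,250;  python3 - <<'E'
from h import *
w,p=cloud("s3.npz")
t=top(w,(367,327),110-3,80,25)
E
```

```text
time: 5.72
ee_pos: [367.4, 325.3, 69.6]
tcp_rot: [-2.223, -2.22, 0.003]
wrist_force: [1.0, -1.0, -0.4]
opening: 0.676
grasp_force: 54.3
t 5.7 p [367.4 325.3  69.6] yaw -0.1 open 0.676 gf 54.3 wf [ 1.  -1.  -0.4] j [ 0.64  0.24  2.04 -0.    0.86  0.64]
367.5,326.9,13,0 -> [0.17 0.01 5.66] [-0.08  0.07 -0.07]
```

View pics/s3.png

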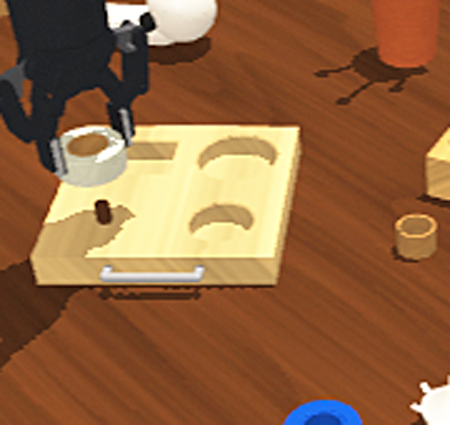

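```bash
python3 -m creep '[[[0.1,0.05,2,0,0,0,0.5],[0.1,0.05,3.5,0,0,0,0.5],[0.1,0.05,5,0,0,0,0.5],[0.1,0.05,5.7,0,0,0,0.5],[0.1,0.05,5.7,0,0,0,0.5],[0.1,0.05,5.7,0,0,0,0.5],[0.1,0.05,5.7,0,0,0,0.9],[0.1,0.05,5.7,0,0,0,0.9],[0.1,0.05,5.7,0,0,0,0.9],[0.1,0.05,5.7,0,0,0,0.9],[0.1,0.05,2,0,0,0,0.9],[0.1,0.05,-2,0,0,0,0.9],[0.1,0.05,-6,0,0,0,0.9],[0.1,0.05,-10,0,0,0,0.9],[0.1,0.05,-10,0,0,0,0.9]]]'; python3 shot.py side s4; python3 - <<'E'
from h import *
w,p=cloud("s4.npz")
for n in (52,55):
  t=top(w,(367,327),n,45,4); print(len(t),cv2.minEnclosingCircle(t[:,:2].astype(np.float32)) if len(t)>5 else 0, t[:,2].mean())
E
python3 go.py 550,-129.5,160,-28
```

```text
time: 7.02
ee_pos: [373.8, 331.5, 179.2]
tcp_rot: [2.22, 2.219, 0.027]
wrist_force: [1.0, 0.8, 0.0]
opening: 0.904
grasp_force: 0.0
328 ((370.3091125488281, 329.2909240722656), 33.29999542236328) 52.84310977344144
277 ((370.21466064453125, 328.0995178222656), 32.10723114013672) 53.81439761882719
t 7.1 p [372.1 330.2 175.9] yaw -0.0 open 0.903 gf 0.0 wf [-0.8 -0.6  0.5] j [ 0.64  0.09  1.97 -0.    1.08  0.64]
550,-129.5,160,-28 -> [-45.98  17.79   1.42] [ 0.47 -0.57 27.98]
```

```bash
python3 -m creep '[[[-45.6,18.1,1,0,0,28,0.9],[-45.6,18.1,1,0,0,28,0.9],[-45.6,18.1,1,0,0,28,0.9],[-45.6,18.1,1,0,0,28,0.9],[-45.6,18.1,1,0,0,28,0.9],[-45.6,18.1,1,0,0,28,0.9],[-45.6,18.1,1,0,0,28,0.9],[-45.6,18.1,1,0,0,28,0.9],[-45.6,18.1,1,0,0,28,0.9],[-45.6,18.1,1,0,0,28,0.9],[-45.6,18.1,1,0,0,28,0.9],[-45.6,18.1,1,0,0,28,0.9],[-45.6,18.1,1,0,0,28,0.9],[-45.6,18.1,1,0,0,28,0.9],[-45.6,18.1,1,0,0,28,0.9],[-45.6,18.1,1,0,0,28,0.9],[-45.6,18.1,1,0,0,28,0.9]]]'; python3 go.py 550,-129.5,0,-28
```

```text
time: 8.48
ee_pos: [548.2, -127.3, 159.5]
tcp_rot: [-2.691, -1.619, 0.001]
wrist_force: [0.4, -0.1, -0.5]
opening: 0.904
grasp_force: 0.0
t 8.5 p [ 548.2 -127.3  159.5] yaw -27.9 open 0.904 gf 0.0 wf [ 0.4 -0.1 -0.5] j [-0.31  0.24  1.82  0.    1.08  0.18]
550,-129.5,0,-28 -> [-0.12  0.28 15.95] [-0.08  0.    0.08]
```

```bash
python3 -m creep '[[[-0.1,0.2,4,0,0,0,0.9],[-0.1,0.2,8,0,0,0,0.9],[-0.1,0.2,11.5,0,0,0,0.9],[-0.1,0.2,14.5,0,0,0,0.9],[-0.1,0.2,16,0,0,0,0.9],[-0.1,0.2,16,0,0,0,0.9],[-0.1,0.2,16,0,0,0,0.3],[-0.1,0.2,16,0,0,0,0.3],[-0.1,0.2,16,0,0,0,0.3],[-0.1,0.2,16,0,0,0,0.3],[-0.1,0.2,16,0,0,0,0.3],[-0.1,0.2,16,0,0,0,0.3],[-0.1,0.2,16,0,0,0,0.3],[-0.1,0.2,16,0,0,0,0.3],[-0.1,0.2,16,0,0,0,0.3]]]' 50; python3 go.py
```

```text
time: 9.73
ee_pos: [552.7, -131.2, 2.4]
tcp_rot: [2.691, 1.616, 0.005]
wrist_force: [0.2, 0.9, 6.4]
opening: 0.454
grasp_force: 52.5
t 9.7 p [ 552.7 -131.2    2.4] yaw -28.0 open 0.454 gf 52.5 wf [0.2 0.9 6.4] j [-0.31  0.47  1.89  0.    0.78  0.18]
```

```bash
python3 -m creep '[[[0,0,-4,0,0,0,0.3],[0,0,-8,0,0,0,0.3],[0,0,-12,0,0,0,0.3],[0,0,-14,0,0,0,0.3],[0,0,-14,0,0,0,0.3],[0,0,-14,0,0,0,0.3]]]'; python3 go.py 440.4,401,90,45.5
```

```text
time: 10.23
ee_pos: [551.6, -131.2, 142.2]
tcp_rot: [2.69, 1.615, 0.005]
wrist_force: [-0.4, -0.0, -1.2]
opening: 0.458
grasp_force: 51.7
t 10.2 p [ 551.6 -131.2  142.2] yaw -28.0 open 0.458 gf 51.7 wf [-0.4 -0.  -1.2] j [-0.31  0.26  1.83 -0.    1.04  0.18]
440.4,401,90,45.5 -> [ 41.74 -34.86   5.1 ] [  0.25   0.13 -73.54]
```

```bash
python3 -m creep '[[[41.7,-34.8,0,0,0,-73.5,0.3],[41.7,-34.8,0,0,0,-73.5,0.3],[41.7,-34.8,0,0,0,-73.5,0.3],[41.7,-34.8,0,0,0,-73.5,0.3],[41.7,-34.8,0,0,0,-73.5,0.3],[41.7,-34.8,0,0,0,-73.5,0.3],[41.7,-34.8,0,0,0,-73.5,0.3],[41.7,-34.8,0,0,0,-73.5,0.3],[41.7,-34.8,0,0,0,-73.5,0.3],[41.7,-34.8,0,0,0,-73.5,0.3],[41.7,-34.8,0,0,0,-73.5,0.3],[41.7,-34.8,0,0,0,-73.5,0.3],[41.7,-34.8,5,0,0,-73.5,0.3],[41.7,-34.8,5,0,0,-73.5,0.3],[41.7,-34.8,5,0,0,-73.5,0.3],[41.7,-34.8,5,0,0,-73.5,0.3],[41.7,-34.8,5,0,0,-73.5,0.3],[41.7,-34.8,5,0,0,-73.5,0.3]]]'; python3 go.py 440.4,401,12,45.5; python3 shot.py side s5 120,80,300,250;python3 - <<'E'
from h import *
w,p=cloud("s5.npz")
hs=cv2.cvtColor(p,cv2.COLOR_RGB2HSV); m=(hs[...,0]>12)&(hs[...,0]<35)&(hs[...,1]>60)&(hs[...,2]>90)
q=w[m]; k=(np.hypot(q[:,0]-440,q[:,1]-401)<80)&(q[:,2]>60)&(q[:,2]<145); q=q[k]
print(len(q),q.min(0),q.max(0),cv2.minAreaRect(q[:,:2].astype(np.float32)))
E
```

```text
time: 11.73
ee_pos: [439.9, 400.0, 90.5]
tcp_rot: [1.192, 2.906, 0.0]
wrist_force: [-0.3, 0.1, -0.4]
opening: 0.452
grasp_force: 51.7
t 11.7 p [439.9 400.   90.5] yaw 45.4 open 0.452 gf 51.7 wf [-0.3  0.1 -0.4] j [ 0.66  0.38  1.79 -0.    0.97 -0.13]
440.4,401,12,45.5 -> [0.04 0.11 7.85] [ 0.02  0.02 -0.1 ]
655 [400.87021235 359.08134154  87.94695008] [478.39464794 428.27011018 142.74119151] ((435.9071960449219, 394.12261962890625), (48.419132232666016, 76.12149810791016), 58.86829376220703)
```

View pics/s5.png

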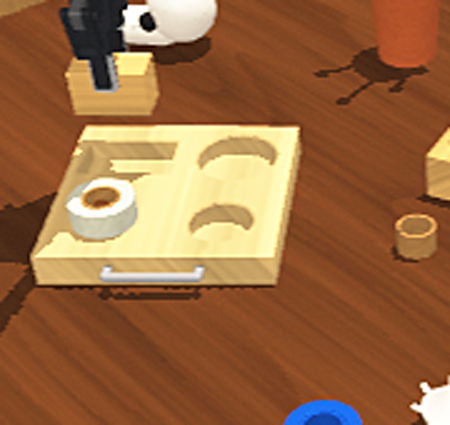

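```bash
python3 - <<'E'
from h import *
w,p=cloud("s5.npz")
v,u=np.mgrid[:400,:640]
hs=cv2.cvtColor(p,cv2.COLOR_RGB2HSV); m=(hs[...,0]>12)&(hs[...,0]<35)&(hs[...,1]>60)&(hs[...,2]>90)&(u>143)&(u<186)&(v>98)&(v<128)
q=w[m]-[439.9,400,0]; q=q[np.abs(q[:,2]-110)<35]
a=np.radians(-44.5); X=q[:,:2]@[np.cos(a),np.sin(a)]; Y=q[:,:2]@[-np.sin(a),np.cos(a)]
for z in range(85,145,6):
    k=abs(q[:,2]-z)<3
    if k.sum()>3: print(z,k.sum(),X[k].min().round(1),X[k].max().round(1),np.percentile(Y[k],[5,50,95]).round(1))
E
```

```text
91 63 -35.1 34.9 [-22.7 -20.   -0.8]
97 74 -34.5 35.7 [-22.5 -19.9   0.1]
103 89 -35.2 36.2 [-23.8 -19.4   1.1]
109 79 -34.3 35.2 [-23.4 -19.2   4.4]
115 60 -34.3 36.1 [-23.2 -19.9   0.9]
121 62 -33.8 35.6 [-23.7 -19.4   8.1]
127 62 -33.3 35.5 [-23.  -19.   10.7]
133 160 -35.2 35.5 [-21.1  -5.8  13.4]
139 4 -11.0 -7.6 [-29.4 -25.2 -23.4]
```

The block is centred to within 1 mm in the grip and sits level. I'll lower it.

```bash
python3 -m creep '[[[0,0.1,2,0,0,0,0.3],[0,0.1,4,0,0,0,0.3],[0,0.1,5.5,0,0,0,0.3],[0,0.1,6.8,0,0,0,0.3],[0,0.1,7.8,0,0,0,0.3],[0,0.1,7.8,0,0,0,0.3],[0,0.1,7.8,0,0,0,0.75],[0,0.1,7.8,0,0,0,0.75],[0,0.1,7.8,0,0,0,0.75],[0,0.1,7.8,0,0,0,0.75],[0,0.1,4,0,0,0,0.75],[0,0.1,0,0,0,0,0.75],[0,0.1,-4,0,0,0,0.75],[0,0.1,-8,0,0,0,0.75],[0,0.1,-8,0,0,0,0.75],[0,0.1,-8,0,0,0,0.75]]]'; python3 go.py 688,52,160,0;python3 shot.py side s6; python3 - <<'E'
from h import *
w,p=cloud("s6.npz")
t=top(w,(440,401),54,60,5); print(len(t),cv2.minAreaRect(t[:,:2].astype(np.float32)) if len(t)>5 else 0, t[:,2].mean())
E
```

```text
time: 13.12
ee_pos: [442.2, 403.7, 174.4]
tcp_rot: [1.188, 2.903, 0.012]
wrist_force: [-0.0, 0.9, -1.1]
opening: 0.753
grasp_force: 0.0
t 13.1 p [442.2 403.7 174.4] yaw 45.5 open 0.753 gf 0.0 wf [-0.   0.9 -1.1] j [ 0.67  0.28  1.73 -0.    1.12 -0.13]
688,52,160,0 -> [-42.18  -7.85   1.42] [ 0.5  -0.14 45.48]
326 ((440.31951904296875, 400.7635192871094), (46.830745697021484, 71.48202514648438), 45.9636344909668) 53.55610329639207
```

```bash
python3 -m creep '[[[-42.1,-7.7,1.2,0,0,45.5,0.75],[-42.1,-7.7,1.2,0,0,45.5,0.75],[-42.1,-7.7,1.2,0,0,45.5,0.75],[-42.1,-7.7,1.2,0,0,45.5,0.75],[-42.1,-7.7,1.2,0,0,45.5,0.75],[-42.1,-7.7,1.2,0,0,45.5,0.75],[-42.1,-7.7,1.2,0,0,45.5,0.75],[-42.1,-7.7,1.2,0,0,45.5,0.75],[-42.1,-7.7,1.2,0,0,45.5,0.75],[-42.1,-7.7,1.2,0,0,45.5,0.75],[-42.1,-7.7,1.2,0,0,45.5,0.75],[-42.1,-7.7,1.2,0,0,45.5,0.75],[-42.1,-7.7,1.2,0,0,45.5,0.75],[-42.1,-7.7,1.2,0,0,45.5,0.75],[-42.1,-7.7,1.2,0,0,45.5,0.75],[-42.1,-7.7,1.2,0,0,45.5,0.75]]]'; python3 go.py 688,52.3,15,0
```

```text
time: 14.5
ee_pos: [685.0, 53.3, 157.7]
tcp_rot: [-2.219, -2.223, 0.001]
wrist_force: [0.3, 0.2, 0.4]
opening: 0.747
grasp_force: 0.0
t 14.5 p [685.   53.3 157.7] yaw 0.1 open 0.747 gf 0.0 wf [0.3 0.2 0.4] j [0.01 0.47 1.51 0.   1.16 0.01]
688,52.3,15,0 -> [-0.11  0.32 14.27] [-0.05 -0.02  0.09]
```

```bash
python3 -m creep '[[[-0.1,0.3,4,0,0,0,0.75],[-0.1,0.3,8,0,0,0,0.75],[-0.1,0.3,11,0,0,0,0.75],[-0.1,0.3,13.5,0,0,0,0.75],[-0.1,0.3,14.6,0,0,0,0.75],[-0.1,0.3,14.6,0,0,0,0.75],[-0.1,0.3,14.6,0,0,0,0.3],[-0.1,0.3,14.6,0,0,0,0.3],[-0.1,0.3,14.6,0,0,0,0.3],[-0.1,0.3,14.6,0,0,0,0.3],[-0.1,0.3,14.6,0,0,0,0.3],[-0.1,0.3,14.6,0,0,0,0.3],[-0.1,0.3,14.6,0,0,0,0.3]]]' 50; python3 go.py
```

```text
time: 15.58
ee_pos: [690.9, 50.6, 14.3]
tcp_rot: [2.22, 2.219, 0.005]
wrist_force: [-0.6, 0.7, 5.1]
opening: 0.488
grasp_force: 50.6
t 15.6 p [690.9  50.6  14.3] yaw -0.0 open 0.488 gf 50.6 wf [-0.6  0.7  5.1] j [0.01 0.64 1.57 0.   0.93 0.01]
```

```bash
python3 -m creep '[[[0,0,-4,0,0,0,0.3],[0,0,-8,0,0,0,0.3],[0,0,-11,0,0,0,0.3],[0,0,-13,0,0,0,0.3],[0,0,-13,0,0,0,0.3],[0,0,-13,0,0,0,0.3]]]'; python3 go.py 441.6,254.3,100,0
```

```text
time: 16.08
ee_pos: [689.6, 50.4, 143.0]
tcp_rot: [2.221, 2.22, 0.003]
wrist_force: [0.6, -0.0, -2.3]
opening: 0.481
grasp_force: 50.9
t 16.1 p [689.6  50.4 143. ] yaw -0.0 open 0.481 gf 50.9 wf [ 0.6 -0.  -2.3] j [ 0.01  0.49  1.51 -0.    1.14  0.01]
441.6,254.3,100,0 -> [ 20.37 -24.83   4.24] [ 0.14  0.   -0.03]
```

```bash
python3 -m creep '[[[20.4,-24.7,0,0,0,0,0.3],[20.4,-24.7,0,0,0,0,0.3],[20.4,-24.7,0,0,0,0,0.3],[20.4,-24.7,0,0,0,0,0.3],[20.4,-24.7,0,0,0,0,0.3],[20.4,-24.7,0,0,0,0,0.3],[20.4,-24.7,0,0,0,0,0.3],[20.4,-24.7,0,0,0,0,0.3],[20.4,-24.7,4,0,0,0,0.3],[20.4,-24.7,4,0,0,0,0.3],[20.4,-24.7,4,0,0,0,0.3],[20.4,-24.7,4,0,0,0,0.3],[20.4,-24.7,4,0,0,0,0.3],[20.4,-24.7,4,0,0,0,0.3]]]'; python3 go.py 441.6,254.3,25,0; python3 shot.py side s7 120,80,300,250; python3 - <<'E'
from h import *
w,p=cloud("s7.npz")
q=w.reshape(-1,3); 
for z in range(84,112,5):
    k=(abs(q[:,2]-z)<3)&(np.hypot(q[:,0]-442,q[:,1]-254)<40); 
    if k.sum()>3: print(z,k.sum(),q[k].min(0).round(),q[k].max(0).round())
E
```

```text
time: 17.25
ee_pos: [443.7, 254.6, 103.1]
tcp_rot: [2.223, 2.219, 0.003]
wrist_force: [-0.1, -0.2, -1.3]
opening: 0.481
grasp_force: 51.2
t 17.2 p [443.7 254.6 103.1] yaw -0.1 open 0.481 gf 51.2 wf [-0.1 -0.2 -1.3] j [ 0.44  0.22  1.98 -0.    0.94  0.44]
441.6,254.3,25,0 -> [-0.03 -0.23  7.81] [ 0.12 -0.05 -0.11]
89 22 [422. 235.  89.] [454. 264.  92.]
94 41 [420. 235.  91.] [456. 262.  97.]
99 40 [420. 234.  96.] [454. 265. 102.]
104 54 [420. 233. 101.] [461. 264. 107.]
109 46 [420. 233. 106.] [456. 263. 112.]
```

View pics/s7.png

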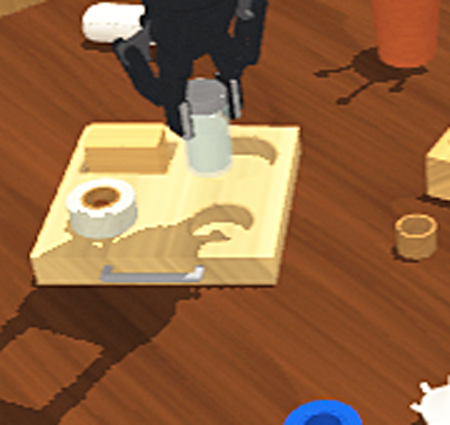

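The block is in its recess at crop (125,150) and the jar hangs upright at (210,130), in line with the small well. I'll lower it and release.

```bash
python3 -m creep '[[[0,-0.2,2,0,0,0,0.3],[0,-0.2,4,0,0,0,0.3],[0,-0.2,5.5,0,0,0,0.3],[0,-0.2,6.8,0,0,0,0.3],[0,-0.2,7.8,0,0,0,0.3],[0,-0.2,7.8,0,0,0,0.3],[0,-0.2,7.8,0,0,0,0.75],[0,-0.2,7.8,0,0,0,0.75],[0,-0.2,7.8,0,0,0,0.75],[0,-0.2,7.8,0,0,0,0.75],[0,-0.2,4,0,0,0,0.85],[0,-0.2,0,0,0,0,0.85],[0,-0.2,-4,0,0,0,0.9],[0,-0.2,-8,0,0,0,0.9],[0,-0.2,-12,0,0,0,0.9],[0,-0.2,-14,0,0,0,0.9],[0,-0.2,-14,0,0,0,0.9]]]'; python3 go.py 685,-185,230,-45;python3 shot.py side s8; python3 - <<'E'
from h import *
w,p=cloud("s8.npz")
t=top(w,(441,254),84,40,5); print(len(t),cv2.minEnclosingCircle(t[:,:2].astype(np.float32)) if len(t)>5 else 0, t[:,2].mean())
t=top(w,(685,-185),99,40,4); print(len(t),cv2.minEnclosingCircle(t[:,:2].astype(np.float32)) if len(t)>5 else 0, t[:,2].mean())
E
```

```text
time: 18.72
ee_pos: [444.3, 256.6, 249.4]
tcp_rot: [2.218, 2.217, 0.021]
wrist_force: [0.2, 0.2, 1.0]
opening: 0.903
grasp_force: 0.0
t 18.7 p [444.3 256.6 249.4] yaw -0.0 open 0.903 gf 0.0 wf [0.2 0.2 1. ] j [ 0.44  0.04  1.86 -0.    1.23  0.44]
685,-185,230,-45 -> [-44.16  24.07   1.99] [ 0.56 -0.61 44.97]
186 ((439.4517822265625, 256.2076721191406), 23.201271057128906) 83.62513180722469
162 ((687.1548461914062, -184.57191467285156), 18.947734832763672) 98.81255955478964
```

```bash
python3 -m creep '[[[-43.9,24.3,1.3,0,0,45,0.9],[-43.9,24.3,1.3,0,0,45,0.9],[-43.9,24.3,1.3,0,0,45,0.9],[-43.9,24.3,1.3,0,0,45,0.9],[-43.9,24.3,1.3,0,0,45,0.9],[-43.9,24.3,1.3,0,0,45,0.9],[-43.9,24.3,1.3,0,0,45,0.9],[-43.9,24.3,1.3,0,0,45,0.9],[-43.9,24.3,1.3,0,0,45,0.9],[-43.9,24.3,1.3,0,0,45,0.9],[-43.9,24.3,1.3,0,0,45,0.9],[-43.9,24.3,1.3,0,0,45,0.9],[-43.9,24.3,1.3,0,0,45,0.9],[-43.9,24.3,1.3,0,0,45,0.9],[-43.9,24.3,1.3,0,0,45,0.9],[-43.9,24.3,1.3,0,0,45,0.9],[-43.9,24.3,1.3,0,0,45,0.9],[-43.9,24.3,1.3,0,0,45,0.9]]]'; python3 go.py 685.5,-184.8,15,-45
```

```text
time: 20.27
ee_pos: [682.5, -182.9, 229.3]
tcp_rot: [-2.902, -1.204, -0.0]
wrist_force: [-0.5, -0.3, -0.0]
opening: 0.901
grasp_force: 0.0
t 20.3 p [ 682.5 -182.9  229.3] yaw -44.9 open 0.901 gf 0.0 wf [-0.5 -0.3 -0. ] j [-0.32  0.45  1.4   0.    1.3   0.46]
685.5,-184.8,15,-45 -> [ 0.07  0.34 21.43] [-0.   -0.01  0.07]
```

```bash
python3 -m creep '[[[0.1,0.3,4,0,0,0,0.9],[0.1,0.3,8,0,0,0,0.9],[0.1,0.3,12,0,0,0,0.9],[0.1,0.3,15,0,0,0,0.9],[0.1,0.3,17,0,0,0,0.9],[0.1,0.3,18.5,0,0,0,0.9],[0.1,0.3,19.5,0,0,0,0.9],[0.1,0.3,20.2,0,0,0,0.9],[0.1,0.3,20.2,0,0,0,0.9],[0.1,0.3,20.2,0,0,0,0.5],[0.1,0.3,20.2,0,0,0,0.5],[0.1,0.3,20.2,0,0,0,0.5],[0.1,0.3,20.2,0,0,0,0.5],[0.1,0.3,20.2,0,0,0,0.5],[0.1,0.3,20.2,0,0,0,0.5],[0.1,0.3,20.2,0,0,0,0.5]]]' 60; python3 go.py
```

```text
time: 21.6
ee_pos: [687.5, -186.4, 29.4]
tcp_rot: [2.9, 1.2, 0.005]
wrist_force: [0.5, 0.7, 5.7]
opening: 0.676
grasp_force: 65.0
t 21.6 p [ 687.5 -186.4   29.4] yaw -45.0 open 0.676 gf 65.0 wf [0.5 0.7 5.7] j [-0.33  0.65  1.51  0.    0.97  0.46]
```

```bash
python3 -m creep '[[[0,0,-3,0,0,0,0.5],[0,0,-7,0,0,0,0.5],[0,0,-11,0,0,0,0.5],[0,0,-15,0,0,0,0.5],[0,0,-18,0,0,0,0.5],[0,0,-20,0,0,0,0.5],[0,0,-20,0,0,0,0.5],[0,0,-20,0,0,0,0.5]]]'; python3 go.py 514.5,328,140,0
```

```text
time: 22.27
ee_pos: [686.0, -186.2, 227.8]
tcp_rot: [2.901, 1.201, 0.002]
wrist_force: [0.4, 0.3, -2.6]
opening: 0.673
grasp_force: 65.3
t 22.3 p [ 686.  -186.2  227.8] yaw -45.0 open 0.673 gf 65.3 wf [ 0.4  0.3 -2.6] j [-0.33  0.45  1.39 -0.    1.3   0.46]
514.5,328,140,0 -> [ 24.19 -48.52   8.71] [  0.13  -0.   -45.04]
```

```bash
python3 -m creep '[[[24.2,-48.5,0,0,0,-45,0.5],[24.2,-48.5,0,0,0,-45,0.5],[24.2,-48.5,0,0,0,-45,0.5],[24.2,-48.5,0,0,0,-45,0.5],[24.2,-48.5,0,0,0,-45,0.5],[24.2,-48.5,0,0,0,-45,0.5],[24.2,-48.5,0,0,0,-45,0.5],[24.2,-48.5,0,0,0,-45,0.5],[24.2,-48.5,0,0,0,-45,0.5],[24.2,-48.5,0,0,0,-45,0.5],[24.2,-48.5,0,0,0,-45,0.5],[24.2,-48.5,0,0,0,-45,0.5],[24.2,-48.5,0,0,0,-45,0.5],[24.2,-48.5,8.6,0,0,-45,0.5],[24.2,-48.5,8.6,0,0,-45,0.5],[24.2,-48.5,8.6,0,0,-45,0.5],[24.2,-48.5,8.6,0,0,-45,0.5],[24.2,-48.5,8.6,0,0,-45,0.5],[24.2,-48.5,8.6,0,0,-45,0.5]]]'; python3 go.py 514.5,328,40,0; python3 shot.py side s9 120,30,300,200; python3 - <<'E'
from h import *
w,p=cloud("s9.npz")
q=w.reshape(-1,3); 
for z in range(100,172,8):
    k=(abs(q[:,2]-z)<4)&(np.hypot(q[:,0]-514,q[:,1]-328)<36); 
    if k.sum()>3: print(z,k.sum(),q[k].min(0).round(),q[k].max(0).round())
E
```

```text
time: 23.85
ee_pos: [515.9, 328.5, 142.9]
tcp_rot: [2.223, 2.219, 0.005]
wrist_force: [0.9, 0.4, -1.3]
opening: 0.68
grasp_force: 65.5
t 23.9 p [515.9 328.5 142.9] yaw -0.1 open 0.68 gf 65.5 wf [ 0.9  0.4 -1.3] j [ 0.5   0.35  1.72 -0.    1.07  0.5 ]
514.5,328,40,0 -> [-0.07 -0.17 10.29] [ 0.17 -0.09 -0.09]
116 57 [484. 297. 112.] [536. 339. 120.]
124 85 [482. 298. 120.] [539. 341. 128.]
132 81 [483. 294. 128.] [535. 344. 136.]
140 83 [484. 297. 136.] [535. 344. 144.]
148 90 [484. 297. 144.] [537. 338. 152.]
156 87 [484. 296. 152.] [540. 343. 160.]
164 89 [484. 296. 160.] [535. 338. 168.]
```

View pics/s9.png

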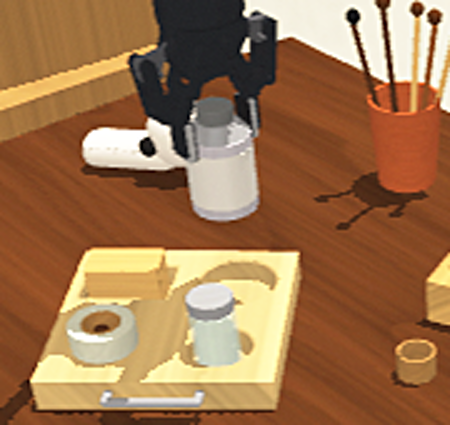

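The can hangs upright at crop (225,165), and the jar, tape and block are all seated. I'll lower the can and release it.

```bash
python3 -m creep '[[[0,-0.1,3,0,0,0,0.5],[0,-0.1,5.5,0,0,0,0.5],[0,-0.1,7.5,0,0,0,0.5],[0,-0.1,9,0,0,0,0.5],[0,-0.1,10.2,0,0,0,0.5],[0,-0.1,10.2,0,0,0,0.5],[0,-0.1,10.2,0,0,0,0.5],[0,-0.1,10.2,0,0,0,0.85],[0,-0.1,10.2,0,0,0,0.85],[0,-0.1,10.2,0,0,0,0.9],[0,-0.1,10.2,0,0,0,0.9],[0,-0.1,8,0,0,0,0.9],[0,-0.1,5,0,0,0,0.9],[0,-0.1,1,0,0,0,0.9],[0,-0.1,-3,0,0,0,0.9],[0,-0.1,-7,0,0,0,0.9],[0,-0.1,-10,0,0,0,0.9],[0,-0.1,-10,0,0,0,0.9],[0,-0.1,-10,0,0,0,0.9]]]'; python3 shot.py side s10 120,80,440,300;python3 shot.py scene c10; python3 - <<'E'
from h import *
def B(c):
    a=np.radians(-44.5); d=np.array(c)-[441,327.5]; return np.round([d@[np.cos(a),np.sin(a)],d@[-np.sin(a),np.cos(a)]],1)
for f in("s10","c10"):
    w,p=cloud(f+".npz")
    for n,s,h in (("can",(514,328),110),("jar",(441,254),85),("block",(440,401),55),("tape",(368,327),55)):
        t=top(w,s,h,45,4)
        if len(t)<8: print(f,n,len(t)); continue
        t2=t[:,:2].astype(np.float32); c,r=cv2.minEnclosingCircle(t2); print(f,n,"board xy",B(c),"r",round(r,1),"z",t[:,2].mean().round(1))
    for n,s,h in (("tall",(685,-60),165),("squat",(560,3),48),("drilled",(671,179),45),("core",(567,131),25)):
        t=top(w,s,h,55,4)
        if len(t)>8: print(f,n,np.round(cv2.minEnclosingCircle(t[:,:2].astype(np.float32))[0]))
E
python3 go.py
```

```text
time: 25.48
ee_pos: [514.9, 329.3, 244.8]
tcp_rot: [2.22, 2.219, 0.011]
wrist_force: [-0.7, -0.1, -0.1]
opening: 0.903
grasp_force: 0.0
s10 can board xy [51.4 51.6] r 18.8 z 108.9
s10 jar board xy [ 47.  -53.5] r 23.1 z 83.9
s10 block board xy [-51.   53.2] r 39.3 z 53.9
s10 tape board xy [-52.2 -50.1] r 31.9 z 53.7
s10 tall [685. -60.]
s10 squat [558.   3.]
s10 drilled [669. 178.]
s10 core [564. 131.]
c10 can board xy [53.1 54.7] r 17.9 z 110.0
c10 jar board xy [ 50.2 -52.6] r 22.1 z 85.1
c10 block board xy [-51.2  53.9] r 40.0 z 55.5
c10 tape board xy [-49.3 -49.2] r 30.8 z 55.0
c10 tall [685. -59.]
c10 squat [560.   4.]
c10 drilled [671. 179.]
c10 core [568. 133.]
t 25.6 p [512.3 327.9 240.1] yaw -0.0 open 0.901 gf 0.0 wf [ 1.1 -0.2 -0.6] j [ 0.5   0.25  1.64 -0.    1.26  0.5 ]
```

View pics/s10.png

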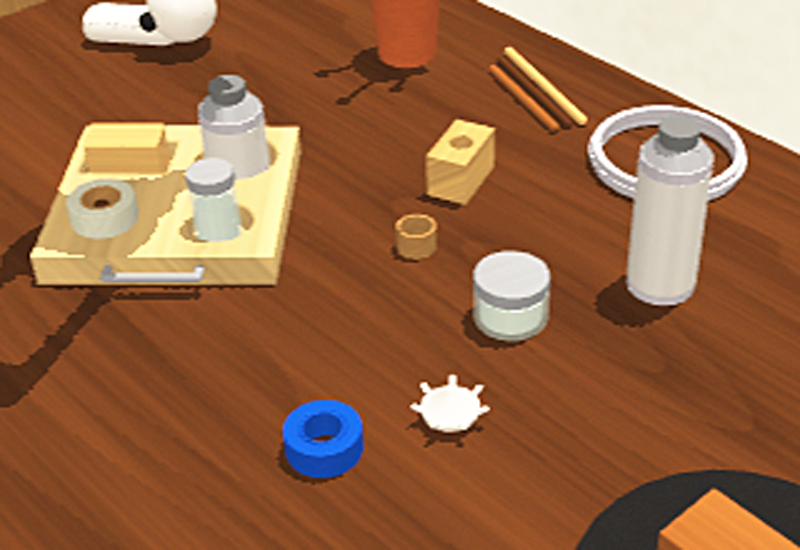

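The final picture shows the can at crop (233,130), the jar at (213,200), the block at (125,148) and the tape at (102,208), all seated. Each is fully down and within 5 mm of its place, and the look-alikes haven't moved. I'm handing in the job.

```bash
python3 -c "
from plant import manip
print(manip.close_job())"
```

```text
the job is handed in; nothing more can be done
None
```

I packed the can, jar, block and tape into the board and handed the job in after about 26 s of robot time; the last camera check had each within 5 mm of its place and fully down, with the look-alikes unmoved, and the hand-in returned no verdict.

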